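# Clamp the pendant blank in the drill jig and hold the cam

### The job

Get the brass blank in the hinged drill jig clamped for drilling: press the open leaf down at its front tab until it snaps shut past the spring catch, then swing the cam lever on the jig's side by its black cross handle up until it stands straight up, the cam's highest lift, which presses the blank against the leaf. The lever springs back when let go and goes slack beyond upright, so finish while still holding it upright, with the leaf shut, and leave the other things on the bench where they are.

Things in the scene. Friction and masses are not known exactly. Their poses are not given: they have to be found in the camera images.
- jig: drill jig, fixed to the bench: dark base plate 145 x 104 x 12 mm (x -80 to 65), aluminium block 76 x 80 mm, 62 mm high, with a round nest 44 mm wide in its top. Origin: on the bench below the nest; x points from front (leaf tab) to back (hinge), y left, z up. A catch bracket, 61 mm high, stands in front at x -62 to -49
- leaf (a joint): opening angle of the leaf (rad): 0 shut, grows as its front rises, 1.9 fully open. The stiff hinge leaves the leaf where it is put. A spring ball catch at the front resists over the last 0.12 rad (about 10 to 20 N down on the tab to snap it past) and then keeps it shut
- leaf_plate: the steel leaf (drill plate), 92 mm long, 76 mm wide, 8 mm thick, with three drill bushes 4 mm proud, a front tab and a catch tongue below. Origin: on the hinge axis, at mid-width; the plate runs along its own -x from -4 to -96 mm, its upper face at z = +4 mm, the tab on to -121 mm (30 mm wide)
- leaf_tab (a point): centre of the tab's upper face, 110 mm from the hinge axis; 70 mm above the bench when the leaf is shut
- leaf_hinge (a point): point on the leaf's hinge axis at mid-width, 66 mm above the bench; the axis runs along the jig's y
- cam_lever (a joint): angle of the cam lever (rad): 0 at rest, pointing to the jig's front, 18 degrees above level; grows as the handle rises and swings to the back; 1.257 is upright, the cam's highest lift (9 mm); stop at 1.957, leaning back, where the clamping is lost. A return spring (1.5 N at the handle at rest, 3 N upright) takes it back when let go
- lever_arm: the cam lever: steel rod 11 mm thick from the pivot to a black cross handle (counted as part of it), on the right (-y) side of the jig, the rod's plane 60 mm from the jig's middle and 20 mm from the block's side. The handle is a sleeve that revolves freely, 16 mm in diameter, 42 mm long, parallel to the pivot axis, pointing outwards (-y) from 7 to 49 mm off the rod. Origin: on the pivot axis
- lever_pivot (a point): point on the lever's pivot axis in the rod's plane, 34 mm above the bench; the axis runs along the jig's y
- blank: brass disc, 40 mm in diameter, 4 mm thick, lying on the jig's platen in the nest; origin at the centre of its underside. At rest its top is 6 mm below the shut leaf; the cam lifts it against the leaf, where a spring under the platen clamps it with about 8 N
- spare_blank: a second brass disc of the same size, lying on the bench behind the lever; bystander
- graver: graver with a wooden mushroom handle, 103 mm long, on the bench right of and behind the jig; bystander
- loupe: small grey folding loupe, 24 x 59 x 15 mm, behind the jig; bystander
- ring_tub: small clear tub with rings, 43 mm wide, 26 mm high, behind the jig; bystander
- punch: steel punch 72 mm long, lying behind the jig; bystander
- glass_jar: empty glass jar, 57 mm wide, 60 mm high, behind the jig; bystander
- lever_handle (a point): centre of the lever's black cross handle, 85 mm from the pivot axis and 28 mm outwards of the rod's plane; 60 mm above the bench at rest, 119 mm when upright

How it is judged (in metres and radians):
On the way, in this order (a step that is already met when the one before it is completed fails the run):
1. the leaf is snapped shut past its catch, the cam lever still down (value of joint leaf below 0.025 rad and value of joint cam_lever below 0.6 rad), for 0.2 s.
2. the cam lever stands upright at its highest lift and the blank is pressed against the leaf (value of joint cam_lever between 1.057 and 1.457 rad and value of joint leaf below 0.03 rad and contact force between blank and leaf_plate above 6 N), for 0.2 s.
At the end, for the whole second after the job is handed in: The fingers hold the cam lever within 0.2 rad of upright (its highest lift), touching it with more than 1 N; the leaf is shut (below 0.03 rad) and the blank is pressed against it with more than 6 N (all of step 2 and contact force between the fingers and lever_arm above 1 N); the arm keeps its last pose, push and grip.
It fails at once if another thing on the bench was shifted by more than 3 cm (distance of any of spare_blank, graver, loupe, ring_tub, punch, glass_jar from where it was at the start of the episode above 0.03 m).
It also fails if it takes over 42 s, if anything falls off the work surface, if the arm or the gripper's body presses on something with over 40 N, if the wrist force passes 120 N, or if a joint passes its speed limit or range.

### The arm

A 6-joint arm with a two-finger parallel gripper is mounted at the origin on a cart in front of the work surface, level with it; the furniture and walls round the work are solid. World frame = base frame: x ahead of the robot, y to its left, z up, the work surface at z = 0. Lengths are in mm, angles in rad, forces in N, time in s.
With the tool pointing down it reaches from about 350 to 875 mm from the base axis. Payload 4.2 kg.
Tool frame: the origin (TCP) lies on the mounting face of the last link; the fingertips stand 173 mm ahead of it and the grasp point (between the pads) lies 155 mm ahead of it; z points along the fingers, y is the direction in which the jaws open and shut (so a half turn about z gives the same grasp; the last joint's range is limited). The gripper opens to 85 mm and grips with 20 to 120 N. Pads are 22 mm wide; open, the fingers measure 114 mm over their backs; the gripper's body (76 mm by 85 mm) begins 54 mm behind the grasp point. The pads swing forward as they close: fully open they stand 13 mm farther back than shut.
Start: joints at [-0.946, 0.385, 0.008, 0, -1.194, -0.259], TCP at [223.575, -583.622, 404.712] pointing down, gripper open.
Joint ranges: [-3.14, 3.14], [-1.21, 2.06], [-1.07, 1.41], [-3.16, 2.05], [-2.99, -0.16], [-3.1, 3.1]. Speed limits (rad/s): [2.79, 2.79, 3.14, 3.14, 3.14, 3.14].

### API

Orientations are given as a unit quaternion [x, y, z, w].
In Python, from bench import arm gives the robot as it stands.
- The arm moves only by the shell command python3 -m jog 'ROWS' [OPENING]. ROWS is JSON, a list that holds one entry, the list of rows, each a list of 4 numbers: the shift along the tool's x, y, z in mm, then the turn about the tool's z in degrees. In form: [[[x, y, z, spin], ...]]. A call has exactly 5 rows; each row is the pose to reach, as a shift and turn from the pose measured when the call began, along the tool's axes at that moment; what a row does not reach only later rows make up. A row lasts 1/8 s, in which the tool goes at most 62.5 mm and 10.7 degrees, less where a joint would pass 70% of its speed; a pose out of reach is approached as far as the arm can. A call with a gripper value outside its range is refused whole. OPENING is the finger opening in mm, from 0 to 85.4, set as the call begins (- or left out, the last holds). The fingers move at their own pace and stop on an object; the grip force is fixed at half the most. Time passes only in rows, so rows that repeat a pose let the fingers close, or fill a call up. It gives the time, the measured TCP pose, the force and the opening at its end, in the units of the state.
- arm.read_state(): the state, without advancing time (a new reading comes with each control period).
- arm.get_image(name): name is "scene" or "top" or "wrist"; returns (picture, depth): 384x512x3 uint8, blue, green, red; 384x512 float32, mm along the optical axis (not along the pixel's ray), 0 where there is no reading.
- arm.camera_params(name): a dict with "mtx" (3x3 intrinsics, pixels), "R" (3x3) and "t" (3): a world point X has camera coordinates R X + t. Camera axes: x right, y down, z forward; pixel columns grow to the right and rows downward; lengths in mm; the calibration is good to about 2 mm. A picture is of the moment at which its call begins: read the wrist's pose just before it. camera_params takes no time and is no camera call; for the wrist camera it gives the pose at the moment of the call.
- arm.job_done(): hands the job in, once; it reports no verdict.
The state is a dict: "clock": time; "joints": joint angles; "joint_vel": joint speeds; "joint_efforts": joint torques, N m; "position": TCP position; "ee_rot": TCP orientation; "contact_force": force on the tool from outside, world axes, zero at the start; "wrist_torque": the same for the moment, N m; "gripper_width": finger opening in mm.
Only numpy, scipy, OpenCV 4.12 (cv2) and the standard library are available. Lean on these libraries where they do the work, as an engineer would, in place of code of your own. Each camera call takes 0.05 s, during which the arm holds its last target.

## Working session

There is one attempt and no reset: what is moved stays moved. The work goes in short steps, Python scripts to look and compute and a shell command to move; the robot and the scene stay as the last step left them, time stands still between calls to the robot, and variables do not carry over. Pictures are saved under pics/ and viewed, and the job is handed in when it is done.

```bash
ls; mkdir -p pics
python3 - <<'E'
from bench import arm
import cv2,numpy as np
s=arm.read_state();print(s)
for n in ["scene","top","wrist"]:
    im,d=arm.get_image(n);cv2.imwrite(f"pics/{n}0.png",im);np.save(f"pics/{n}0.npy",d)
    p=arm.camera_params(n);print(n,p)
    np.savez(f"pics/{n}0.npz",d=d,im=im,**p)
E
```

```text
pics
{'clock': 0.0, 'joints': array([-9.46415551e-01,  3.85589373e-01,  6.62311652e-03, -4.76114777e-04,
       -1.19399832e+00, -2.58588954e-01]), 'joint_vel': array([-0.00151626, -0.00182946,  0.00060639,  0.00031471,  0.00016124,
       -0.0009885 ]), 'joint_efforts': array([-2.72786474e-04, -3.92285585e+01,  1.88405585e+01,  4.18615177e+00,
       -4.57133632e-03,  4.70173276e-06]), 'position': array([ 223.51159479, -583.45617336,  403.60368346]), 'ee_rot': array([-1.81791464e-01,  9.83336483e-01,  1.07471679e-03, -2.63179759e-04]), 'contact_force': array([-0.2190994 , -0.2360108 ,  0.16883919]), 'wrist_torque': array([ 0.04263875, -0.0107073 ,  0.03202218]), 'gripper_width': 85.22365331511438}
scene {'mtx': array([[402.14186343,   0.        , 255.24971121],
       [  0.        , 402.14186343, 187.74034714],
       [  0.        ,   0.        ,   1.        ]]), 'R': array([[-0.72896104, -0.6843879 , -0.01513312],
       [-0.3851557 ,  0.42831537, -0.81743564],
       [ 0.56592481, -0.59005013, -0.57582112]]), 't': array([258.77650658, 351.53391151, 421.86722916])}
top {'mtx': array([[447.9805236 ,   0.        , 253.79583676],
       [  0.        , 447.9805236 , 184.95561775],
       [  0.        ,   0.        ,   1.        ]]), 'R': array([[ 0.00364153, -0.99998061,  0.00505121],
       [-0.99952699, -0.00379404, -0.03051884],
       [ 0.03053742, -0.00493768, -0.99952143]]), 't': array([-225.41217554,  539.27757947,  920.34133183])}
wrist {'mtx': array([[313.90043192,   0.        , 254.73158919],
       [  0.        , 313.90043192, 191.74827375],
       [  0.        ,   0.        ,   1.        ]]), 'R': array([[-0.35805533,  0.93369601,  0.00285392],
       [ 0.89616763,  0.34280277,  0.28172652],
       [ 0.26206859,  0.10343127, -0.9594905 ]]), 't': array([623.84119071, -36.24281293, 379.55620069])}
```

View pics/scene0.png

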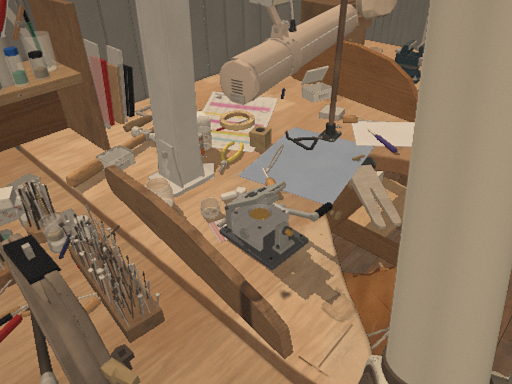

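View pics/top0.png

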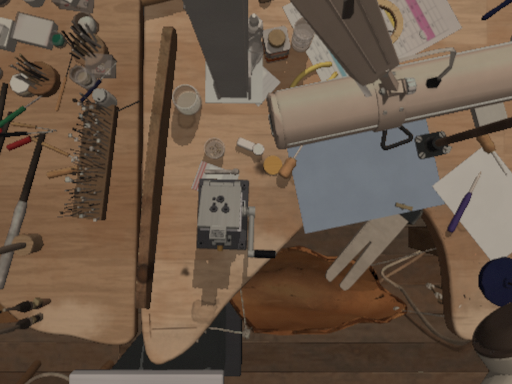

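View pics/wrist0.png

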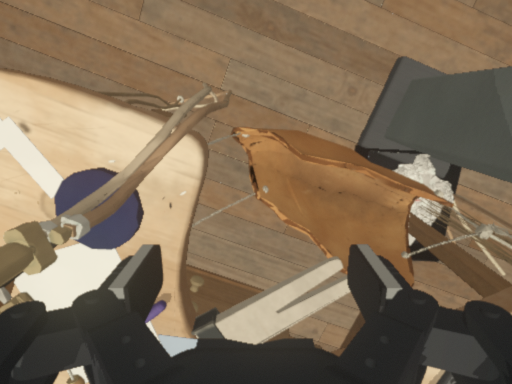

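```bash
cat > h.py <<'E'
import numpy as np,cv2
def world(z,u,v,d=None):
    K=z['mtx'];
    if d is None: d=z['d'][int(v),int(u)]
    c=np.array([(u-K[0,2])/K[0,0],(v-K[1,2])/K[1,1],1])*d
    return z['R'].T@(c-z['t'])
def cloud(z):
    K=z['mtx'];d=z['d'];v,u=np.indices(d.shape)
    c=np.stack([(u-K[0,2])/K[0,0]*d,(v-K[1,2])/K[1,1]*d,d],-1)
    return (c-z['t'])@z['R']
def proj(z,X):
    c=np.asarray(X)@z['R'].T+z['t'];p=c@z['mtx'].T;return p[...,:2]/p[...,2:]
E
python3 - <<'E'
import numpy as np,cv2
from h import *
T=np.load('pics/top0.npz');S=np.load('pics/scene0.npz')
a=cv2.resize(T['im'][130:290,170:320],None,fx=5,fy=5,interpolation=cv2.INTER_CUBIC)[:,:]
cv2.imwrite('pics/tz.png',a[:600*2:1][:800,:800] if 0 else cv2.resize(T['im'][140:280,170:320],(640,597)))
cv2.imwrite('pics/sz.png',cv2.resize(S['im'][160:280,190:350],(800,600)))
E
```

```text
(no output)
```

View pics/tz.png

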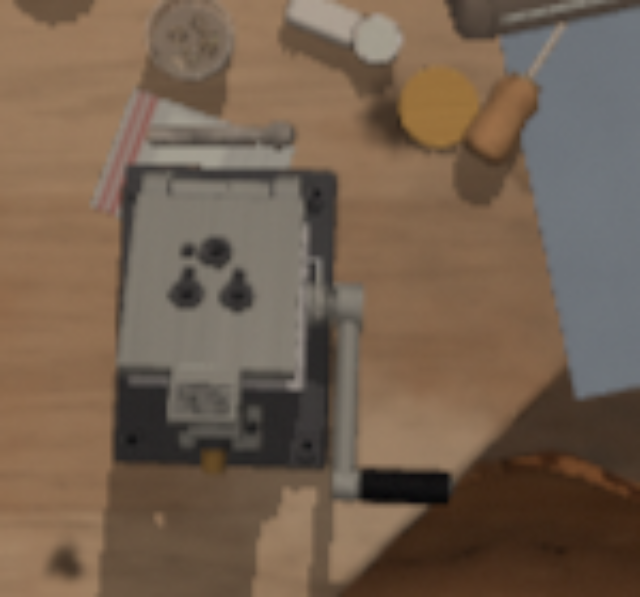

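View pics/sz.png

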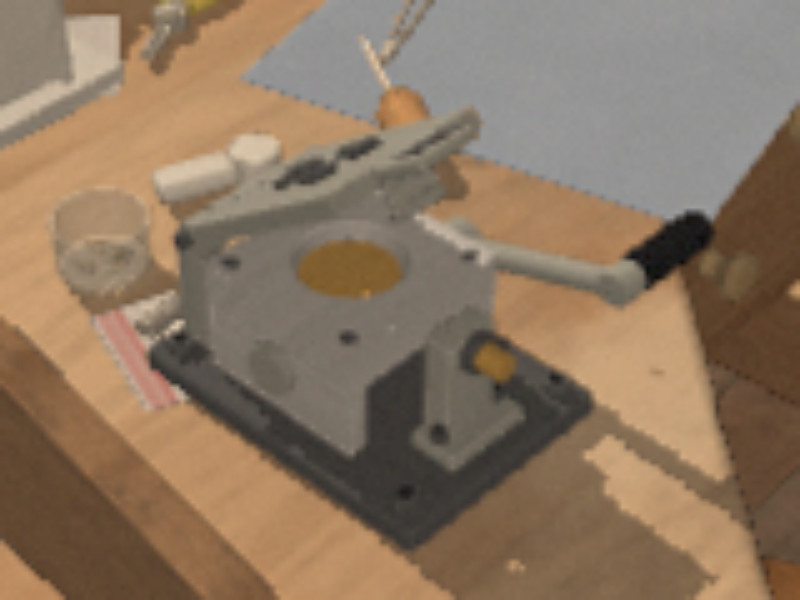

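Run:
```python
import numpy as np
from h import *
T=np.load('pics/top0.npz');S=np.load('pics/scene0.npz')
s=640/150
P=[]
for n,(a,b) in dict(BL=(128,168),BR=(337,172),FR=(325,467),FL=(114,461)).items():
    u,v=170+a/s,140+b/s
    r=T['R'].T@np.array([(u-T['mtx'][0,2])/T['mtx'][0,0],(v-T['mtx'][1,2])/T['mtx'][1,1],1]);c=-T['R'].T@T['t']
    X=c+r*(12-c[2])/r[2];P.append(X);print(n,X.round(1))
P=np.array(P)[:,:2]
Q=np.array([[65,52],[65,-52],[-80,-52],[-80,52]])
qc=Q.mean(0);pc=P.mean(0)
H=(Q-qc).T@(P-pc);th=np.arctan2(H[0,1]-H[1,0],H[0,0]+H[1,1])
R=np.array([[np.cos(th),-np.sin(th)],[np.sin(th),np.cos(th)]]);t=pc-R@qc
print('yaw',np.degrees(th),'origin',t,'res',P-(Q@R.T+t))
C=cloud(T)
for n,(a,b) in dict(handle=(405,487),tab=(203,405),tabfront=(203,415),plateF=(150,355),plateB=(150,195),rod=(347,400),piv=(347,305),elbow=(347,487)).items():
    u,v=170+a/s,140+b/s
    X=C[int(round(v)),int(round(u))];j=R.T@(X[:2]-t);print(n,X.round(1),'jig',j.round(1))
np.savez('jig.npz',R=R,t=t)
# surroundings heights
CS=cloud(S)
for n,(a,b) in dict(handle=(670,250),rod=(560,262),tabtip=(455,130),plate=(230,220)).items():
    u,v=190+a/5,160+b/5
    X=CS[int(round(v)),int(round(u))];j=R.T@(X[:2]-t);print('S',n,X.round(1),'jig',j.round(1))
# lamp cloud min height
m=(C[...,2]>90)
for x0 in range(100,900,100):
  row=[]
  for y0 in range(-600,300,100):
    k=m&(C[...,0]>x0)&(C[...,0]<=x0+100)&(C[...,1]>y0)&(C[...,1]<=y0+100)
    row.append(f"{C[...,2][k].min():.0f}-{C[...,2][k].max():.0f}" if k.any() else '-')
  print(x0,row)
```

```text
BL [ 551.1 -112.2   12. ]
BR [ 549.6 -213.4   12. ]
FR [ 407.2 -208.2   12. ]
FL [ 409.7 -106.5   12. ]
yaw -1.852623373032134 origin [ 486.9044596  -160.30249204] res [[-2.42183089 -1.74912809]
 [-0.608927    0.96981716]
 [ 1.91216193  1.50398206]
 [ 1.11859596 -0.72467112]]
handle [ 404.7 -245.3   66.3] jig [-79.5 -87.6]
tab [ 446.7 -159.3  136. ] jig [-40.2  -0.3]
tabfront [ 443.5 -159.6  139.9] jig [-43.4  -0.7]
plateF [ 467.3 -134.6  122.9] jig [-20.5  25.1]
plateB [ 535.8 -129.    73.3] jig [47.8 32.9]
rod [ 442.2 -218.    53.2] jig [-42.9 -59.1]
piv [ 487.1 -217.9   44. ] jig [  2.1 -57.5]
elbow [ 404.5 -218.2   65.7] jig [-80.5 -60.5]
S handle [ 400.6 -237.6   65.9] jig [-83.7 -80.1]
S rod [ 433.1 -213.5   58. ] jig [-52.  -54.9]
S tabtip [ 444.4 -162.8  139. ] jig [-42.4  -3.8]
S plate [ 514.5 -120.5   88.2] jig [26.3 40.6]
100 ['-', '-', '-', '-', '-', '-', '-', '-', '-']
200 ['-', '-', '-', '-', '-', '-', '-', '-', '92-145']
300 ['-', '487-560', '-', '-', '-', '-', '-', '90-118', '90-178']
400 ['-', '487-547', '-', '-', '95-141', '-', '-', '90-101', '90-134']
500 ['-', '-', '248-270', '233-937', '90-102', '90-93', '90-103', '90-106', '-']
600 ['92-308', '239-403', '249-565', '212-589', '497-521', '90-91', '90-106', '90-99', '-']
700 ['270-300', '269-389', '-', '90-518', '90-518', '-', '91-111', '90-98', '90-109']
800 ['-', '-', '-', '90-136', '-', '-', '90-110', '90-112', '-']
```

Run:
```python
import numpy as np
from h import *
T=np.load('pics/top0.npz');S=np.load('pics/scene0.npz');J=np.load('jig.npz')
R,t=J['R'],J['t']
for n,z in dict(T=T,S=S,W=np.load('pics/wrist0.npz')).items(): print(n,'cam at',(-z['R'].T@z['t']).round())
for z in (T,S):
  C=cloud(z);m=(C[...,2]>150)&(z['d']>0)
  for x0 in range(380,760,40):
    row=[]
    for y0 in range(-520,40,40):
      k=m&(C[...,0]>x0)&(C[...,0]<=x0+40)&(C[...,1]>y0)&(C[...,1]<=y0+40)
      row.append(f"{C[...,2][k].min():.0f}-{C[...,2][k].max():.0f}" if k.any() else '-')
    print(x0,row)
CS=cloud(S);print('cream column',CS[200,450].round(),CS[50,470].round(),CS[300,430].round(), 'tube end',CS[80,240].round(),CS[95,240].round(),CS[60,230].round())
def jw(p): 
    p=np.array(p,float);return np.r_[R@p[:2]+t,p[2]]
a=S['im'].copy();b=T['im'].copy()
pts=[[65,52,12],[65,-52,12],[-80,-52,12],[-80,52,12],[38,40,62],[38,-40,62],[-38,-40,62],[-38,40,62],[-80.8,-67,60.3],[-80.8,-109,60.3]]
for im,z,nm in((a,S,'s'),(b,T,'t')):
  big=cv2.resize(im,None,fx=5,fy=5)
  for p in pts:
    u,v=proj(z,jw(p));cv2.circle(big,(int(u*5+2),int(v*5+2)),5,(0,0,255),-1)
  u,v=proj(z,jw([-10,0,60]));u,v=int(u*5),int(v*5)
  cv2.imwrite(f'pics/o{nm}.png',big[v-300:v+300,u-400:u+400])
```

```text
T cam at [ 512. -219.  937.]
S cam at [ 85. 275. 534.]
W cam at [ 156. -609.  373.]
380 ['-', '487-553', '494-560', '-', '-', '-', '-', '-', '-', '-', '-', '-', '-', '-']
420 ['-', '-', '-', '-', '-', '-', '-', '-', '-', '-', '-', '-', '-', '-']
460 ['-', '-', '-', '-', '-', '-', '-', '-', '-', '-', '-', '-', '-', '-']
500 ['-', '-', '-', '-', '-', '-', '-', '-', '-', '-', '-', '-', '-', '-']
540 ['-', '-', '-', '-', '-', '-', '-', '-', '-', '-', '-', '-', '-', '-']
580 ['-', '-', '239-269', '250-281', '249-289', '248-292', '212-293', '-', '-', '-', '-', '-', '-', '-']
620 ['250-291', '251-295', '249-327', '265-428', '281-475', '287-506', '213-297', '-', '-', '-', '-', '-', '-', '-']
660 ['286-356', '287-396', '286-403', '269-478', '267-549', '268-574', '239-589', '501-521', '497-521', '507-520', '-', '-', '-', '-']
700 ['270-298', '269-389', '270-291', '-', '-', '-', '-', '150-518', '150-518', '150-517', '-', '-', '-', '-']
740 ['-', '-', '-', '-', '-', '-', '-', '326-343', '-', '-', '-', '-', '-', '-']
380 ['-', '-', '-', '-', '-', '-', '-', '-', '-', '-', '-', '-', '-', '-']
420 [
[... 258 characters left out ...]
, '-', '-', '-', '-', '-', '-', '-']
580 ['-', '-', '243-271', '227-281', '225-287', '224-292', '212-292', '-', '-', '-', '-', '-', '-', '-']
620 ['226-293', '224-294', '224-326', '226-383', '224-383', '288-297', '209-297', '253-253', '-', '-', '-', '-', '-', '-']
660 ['287-357', '293-361', '292-361', '288-370', '296-383', '295-296', '218-286', '238-272', '-', '-', '-', '-', '-', '-']
700 ['298-298', '-', '-', '-', '-', '-', '-', '151-398', '150-404', '150-405', '-', '-', '-', '-']
740 ['-', '-', '-', '-', '-', '-', '-', '-', '-', '150-401', '-', '-', '-', '-']
cream column [138.  36. 374.] [160.   7. 460.] [125.  58. 305.] tube end [ 624. -249.  259.] [ 624. -248.  229.] [ 658. -257.  288.]
```

View pics/os.png

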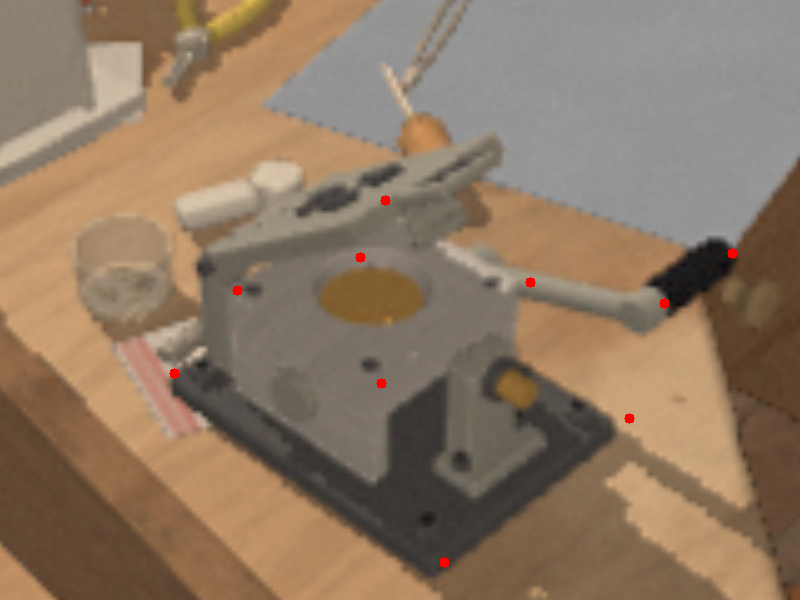

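View pics/ot.png

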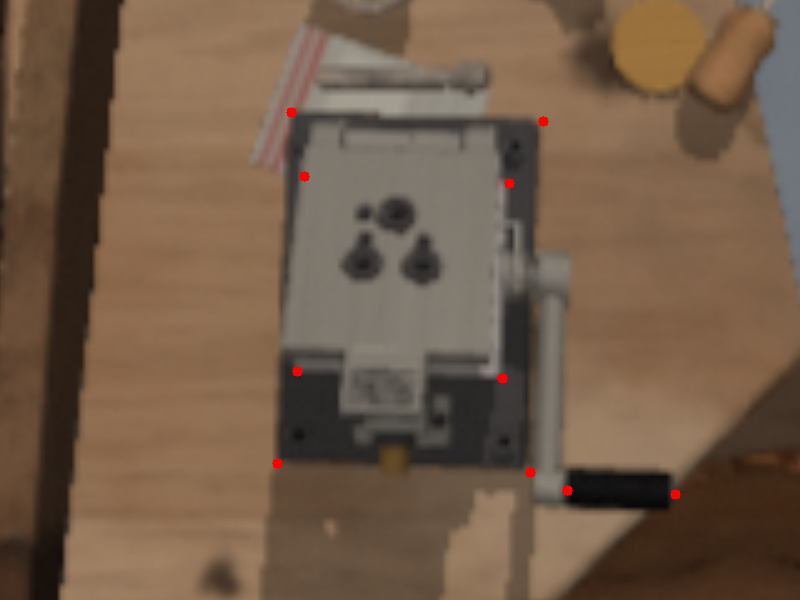

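```bash
cat >> h.py <<'E'
from scipy.spatial.transform import Rotation as Ro
J=np.load('jig.npz')
def jw(p):
    p=np.array(p,float);return np.r_[J['R']@p[:2]+J['t'],p[2]]
def togo(s,P,L=173,yaw=None):
    # P jig coords for tip point
    W=jw(P)+[0,0,L]
    r=Ro.from_quat(s['ee_rot']);m=r.as_matrix()
    sh=m.T@(W-s['position']);y=np.degrees(np.arctan2(m[1,1],m[0,1]))
    j=J['R'].T@(s['position'][:2]-J['t'])
    print('clock',round(s['clock'],2),'jig tip now',j.round(1),(s['position'][2]-L).round(1),'shift',sh.round(1),'jaw yaw',y.round(1),'spin to 178.15:',round(((y-178.15)+180)%360-180,1),'F',s['contact_force'].round(1),'tilt',m[:,2].round(3),'w',round(s['gripper_width'],1),'j',s['joints'].round(2))
E
python3 -c "
from bench import arm
from h import *
togo(arm.read_state(),[-52,0,180])"
```

```text
clock 0.15 jig tip now [-249.5 -431.5] 230.9 shift [-349.3  321.1   51.4] jaw yaw 111.0 spin to 178.15: -67.2 F [ 0.1 -0.2 -0.3] tilt [-0.001  0.002 -1.   ] w 85.6 j [-0.95  0.39  0.01 -0.   -1.19 -0.26]
```

```bash
python3 -m jog '[[[-35,32,0,-7],[-75,68,5,-15],[-115,105,10,-23],[-155,142,15,-31],[-195,179,20,-39]]]' 0; python3 -c "
from bench import arm
from h import *
togo(arm.read_state(),[-52,0,180])"
```

```text
clock: 0.78
position: [342.0, -344.9, 383.9]
ee_rot: [-0.502, 0.865, 0.001, 0.0]
contact_force: [0.0, 0.4, 0.2]
gripper_width: 0.1
clock 0.78 jig tip now [-138.8 -189.2] 210.9 shift [-207.8   11.9   31.1] jaw yaw 150.2 spin to 178.15: -27.9 F [0.  0.4 0.2] tilt [-0.001  0.002 -1.   ] w 0.1 j [-0.45  0.17 -0.35 -0.   -1.05 -0.06]
```

```bash
python3 -m jog '[[[-50,3,6,-7],[-95,6,14,-14],[-140,9,22,-21],[-180,11,28,-28],[-208,12,31,-28]]]'
python3 - <<'E'
from bench import arm
from h import *
togo(arm.read_state(),[-52,0,150])
for n in ["scene","wrist"]:
    p=arm.camera_params(n);im,d=arm.get_image(n);np.savez(f"pics/{n}1.npz",d=d,im=im,**p)
    cv2.imwrite(f'pics/{n}1.png',im if n=='wrist' else cv2.resize(im[100:280,170:410],(800,600)))
E
```

```text
clock: 1.4
position: [435.3, -156.9, 352.7]
ee_rot: [-0.697, 0.717, 0.001, 0.0]
contact_force: [-0.6, 0.1, -0.2]
gripper_width: -0.1
clock 1.4 jig tip now [-51.7   1.8] 179.7 shift [ 1.8  0.3 29.7] jaw yaw 178.3 spin to 178.15: 0.2 F [-0.6  0.1 -0.2] tilt [-0.001  0.002 -1.   ] w -0.1 j [ 0.01  0.16 -0.45 -0.   -0.96 -0.03]
```

View pics/scene1.png

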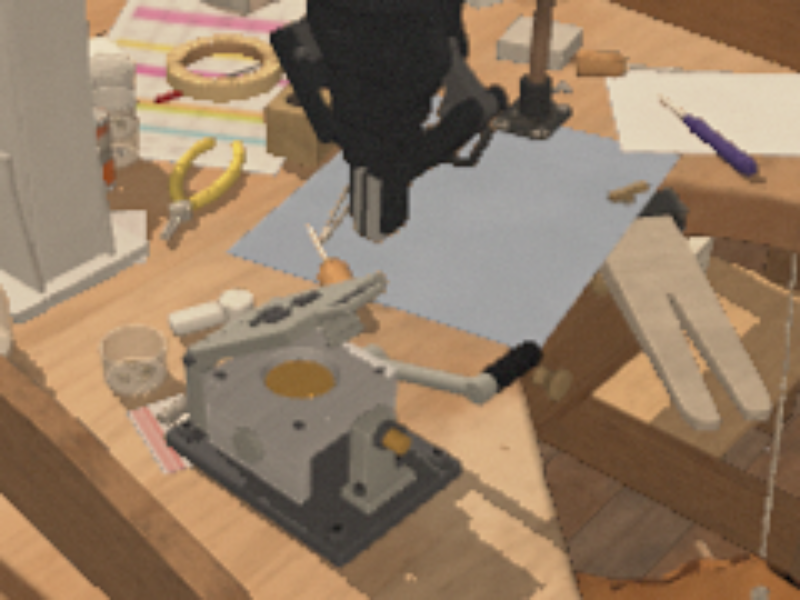

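View pics/wrist1.png

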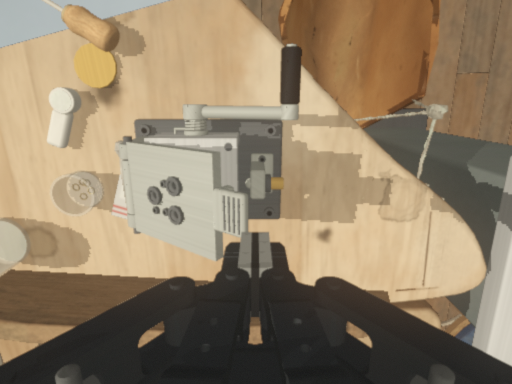

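Run:
```python
from h import *
W=np.load('pics/wrist1.npz');C=cloud(W)
for n,(u,v) in dict(tab=(232,212),tabend=(243,214),plate=(200,200),handle=(290,75),handend=(290,50),elbow=(289,112),rod=(240,113),piv=(195,113),blockR=(190,142)).items():
    X=C[v,u];j=J['R'].T@(X[:2]-J['t']);print(n,X.round(1),j.round(1))
for p in [[65,-52,12],[-80,-52,12],[-80,52,12],[-80.8,-67,60.3],[-80.8,-109,60.3]]: print(p,proj(W,jw(p)).round())
```

```text
tab [ 450.3 -158.7  133.6] [-36.6   0.5]
tabend [ 443.1 -159.1  138.9] [-43.8  -0.2]
plate [ 473.1 -162.1  117.6] [-13.7  -2.2]
handle [ 406.7 -243.7   67.8] [-77.5 -85.9]
handend [ 406.7 -261.2   67.1] [ -76.9 -103.5]
elbow [ 407.3 -216.5   67.2] [-77.7 -58.7]
rod [ 446.4 -216.2   53.5] [-38.7 -57.2]
piv [ 485.2 -216.9   45. ] [  0.2 -56.6]
blockR [ 488.2 -194.5   61.7] [  2.4 -34.2]
[65, -52, 12] [134. 116.]
[-80, -52, 12] [285. 117.]
[-80, 52, 12] [282. 218.]
[-80.8, -67, 60.3] [292. 101.]
[-80.8, -109, 60.3] [294.  43.]
```

```bash
python3 -m jog '[[[2,0,30,0],[2,0,48,0],[2,2,64,0],[2,5,80,0],[2,8,92,0]]]'; python3 -c "
from bench import arm
from h import *
togo(arm.read_state(),[-60,0,70])"
```

```text
clock: 2.12
position: [419.0, -158.9, 256.6]
ee_rot: [-0.695, 0.719, 0.012, -0.009]
contact_force: [-14.8, 3.9, 2.7]
gripper_width: 0.2
clock 2.12 jig tip now [-67.9  -0.7] 83.6 shift [-0.7 -8.3 13.4] jaw yaw 178.1 spin to 178.15: -0.0 F [-14.8   3.9   2.7] tilt [-0.029  0.005 -1.   ] w 0.2 j [ 0.    0.27 -0.6  -0.01 -0.73 -0.03]
```

Run:
```python
from bench import arm
from h import *
for n in ["scene"]:
    p=arm.camera_params(n);im,d=arm.get_image(n);np.savez(f"pics/{n}2.npz",d=d,im=im,**p)
    cv2.imwrite(f'pics/{n}2.png',cv2.resize(im[140:275,190:370],(800,600)))
```

```text
(no output)
```

View pics/scene2.png

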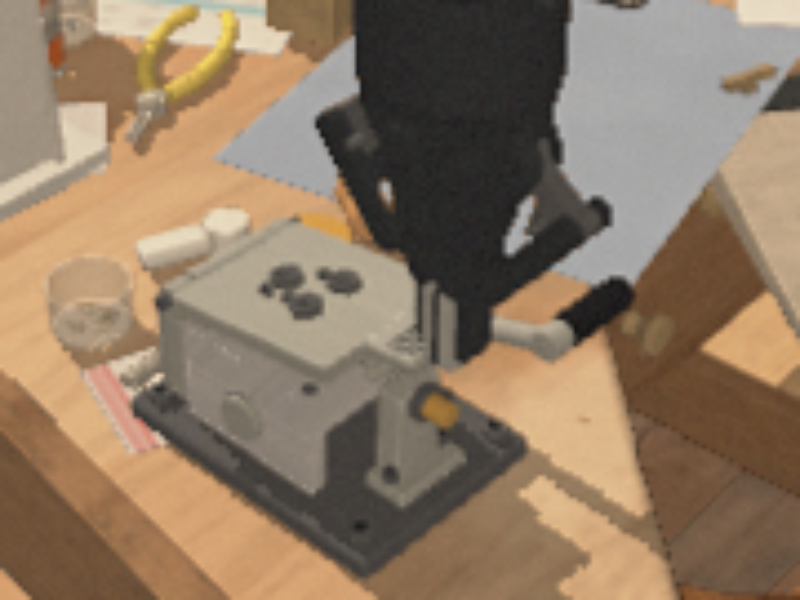

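```bash
python3 -m jog '[[[0,4,-6,0],[0,4,-16,0],[0,2,-28,0],[0,-4,-32,0],[0,-8,-32,0]]]'
python3 - <<'E'
from bench import arm
from h import *
togo(arm.read_state(),[-58,0,80])
for n in ["scene","wrist","top"]:
    p=arm.camera_params(n);im,d=arm.get_image(n);np.savez(f"pics/{n}3.npz",d=d,im=im,**p)
    cv2.imwrite(f'pics/{n}3.png',im if n!='scene' else cv2.resize(im[140:275,190:370],(800,600)))
E
```

```text
clock: 2.8
position: [428.8, -159.2, 288.1]
ee_rot: [-0.695, 0.719, 0.011, -0.008]
contact_force: [0.3, -0.1, -1.0]
gripper_width: 0.1
clock 2.8 jig tip now [-58.1  -0.8] 115.1 shift [-0.7 -1.1 35.1] jaw yaw 178.1 spin to 178.15: -0.0 F [ 0.3 -0.1 -1. ] tilt [-0.027  0.005 -1.   ] w 0.1 j [-0.    0.24 -0.54 -0.01 -0.82 -0.03]
```

View pics/scene3.png

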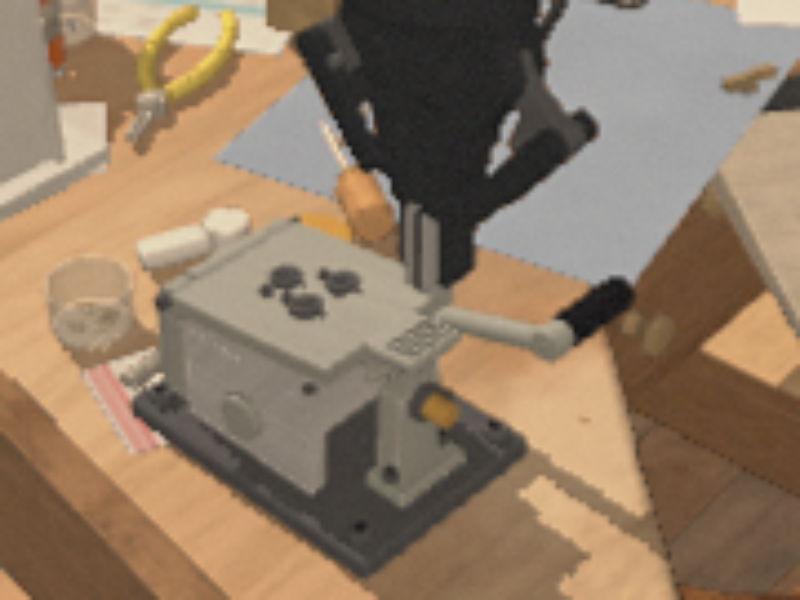

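View pics/wrist3.png

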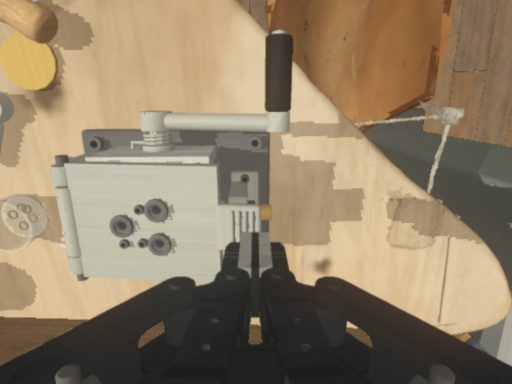

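```bash
sed -i "s/    W=jw(P)+\[0,0,L\]/    W=jw(P)-L*Ro.from_quat(s['ee_rot']).as_matrix()[:,2]/; s/j=J\['R'\].T@(s\['position'\]\[:2\]-J\['t'\])/q=s['position']+L*m[:,2];j=J['R'].T@(q[:2]-J['t'])/; s/(s\['position'\]\[2\]-L)/q[2]/" h.py
cat >> h.py <<'E'
def leafang(z):
    C=cloud(z);X=C.reshape(-1,3)[z['d'].ravel()>0];j=np.c_[(X[:,:2]-J['t'])@J['R'],X[:,2]]
    k=(j[:,0]>-40)&(j[:,0]<38)&(abs(j[:,1])>22)&(abs(j[:,1])<33)&(j[:,2]>60)&(j[:,2]<150)
    q=j[k]
    if len(q)<30: print('few');return
    for _ in range(4):
        A=np.c_[q[:,0],np.ones(len(q))];p=np.linalg.lstsq(A,q[:,2],rcond=None)[0];r=abs(q[:,2]-A@p);q=q[r<max(2.5*np.median(r),.5)]
    print('leaf slope',-p[0].round(4),'z at 0',p[1].round(1),len(q))
E
python3 - <<'E'
from bench import arm
from h import *
for n in ['scene3','wrist3','top3']: leafang(np.load(f'pics/{n}.npz'))
togo(arm.read_state(),[-58,0,80])
E
```

```text
leaf slope 0.1319 z at 0 77.8 197
leaf slope 0.1345 z at 0 76.6 3536
leaf slope 0.1388 z at 0 76.7 353
clock 2.95 jig tip now [-64.2  -0. ] 114.0 shift [ 0.1 -7.2 33.8] jaw yaw 178.1 spin to 178.15: -0.1 F [-0.7  0.8 -0.4] tilt [-0.03   0.005 -1.   ] w 0.2 j [-0.    0.24 -0.54 -0.01 -0.82 -0.03]
```

```bash
python3 -m jog '[[[0,-8,8,0],[0,-8,20,0],[0,-8,28,0],[0,-8,33,0],[0,-8,37,0]]]'; python3 -c "
from bench import arm
from h import *
togo(arm.read_state(),[-58,0,70])"
```

```text
clock: 3.58
position: [434.6, -159.3, 249.7]
ee_rot: [-0.695, 0.719, 0.013, -0.009]
contact_force: [-1.0, 1.1, 4.7]
gripper_width: -0.0
clock 3.58 jig tip now [-57.6   0.1] 76.7 shift [0.1 0.2 6.7] jaw yaw 178.1 spin to 178.15: -0.0 F [-1.   1.1  4.7] tilt [-0.031  0.005 -1.   ] w -0.0 j [-0.    0.31 -0.57 -0.01 -0.72 -0.03]
```

```bash
python3 -m jog '[[[0,0,3,0],[0,0,6,0],[0,0,8,0],[0,0,10,0],[0,0,10,0]]]'; python3 -c "
from bench import arm
from h import *
togo(arm.read_state(),[-58,0,70])"
```

```text
clock: 4.2
position: [434.6, -159.2, 242.6]
ee_rot: [-0.696, 0.718, 0.012, -0.01]
contact_force: [-7.1, 4.3, 25.5]
gripper_width: -0.0
clock 4.2 jig tip now [-57.7  -0. ] 69.7 shift [-0.   0.3 -0.3] jaw yaw 178.2 spin to 178.15: 0.1 F [-7.1  4.3 25.5] tilt [-0.031  0.004 -1.   ] w -0.0 j [ 0.    0.32 -0.58 -0.01 -0.7  -0.03]
```

Tip is at 69.7 mm with 25 N: probably shut. I'll back off and measure.

```bash
python3 -m jog '[[[0,0,3,0],[0,0,-10,0],[0,0,-25,0],[0,0,-50,0],[20,0,-80,0]]]'
python3 - <<'E'
from bench import arm
from h import *
togo(arm.read_state(),[-80,-88,60],L=155)
for n in ["scene","wrist"]:
    p=arm.camera_params(n);im,d=arm.get_image(n);z=dict(d=d,im=im,**p);np.savez(f"pics/{n}4.npz",**z)
    leafang(z)
    cv2.imwrite(f'pics/{n}4.png',im if n!='scene' else cv2.resize(im[140:275,190:370],(800,600)))
W=z;C=cloud(W);X=C.reshape(-1,3);j=np.c_[(X[:,:2]-J['t'])@J['R'],X[:,2]];
k=(j[:,1]<-70)&(j[:,1]>-115)&(j[:,0]>-100)&(j[:,0]<-55)&(j[:,2]>40)&(j[:,2]<90)
q=j[k];print(len(q),np.percentile(q,[2,50,98],axis=0).round(1))
E
```

```text
clock: 4.82
position: [436.3, -179.2, 322.9]
ee_rot: [-0.696, 0.717, 0.013, -0.01]
contact_force: [0.9, -0.2, 0.1]
gripper_width: 0.3
clock 4.83 jig tip now [-54.9 -20. ] 168.0 shift [ 68.3  21.9 108.5] jaw yaw 178.3 spin to 178.15: 0.2 F [ 0.9 -0.2  0.1] tilt [-0.032  0.004 -0.999] w 0.3 j [-0.04  0.21 -0.47 -0.   -0.92  0.02]
leaf slope 0.0001 z at 0 70.7 229
leaf slope 0.0016 z at 0 69.6 2190
1194 [[ -85.5 -107.1   60.3]
 [ -77.4  -89.4   66.2]
 [ -70.6  -70.7   68.5]]
```

View pics/scene4.png

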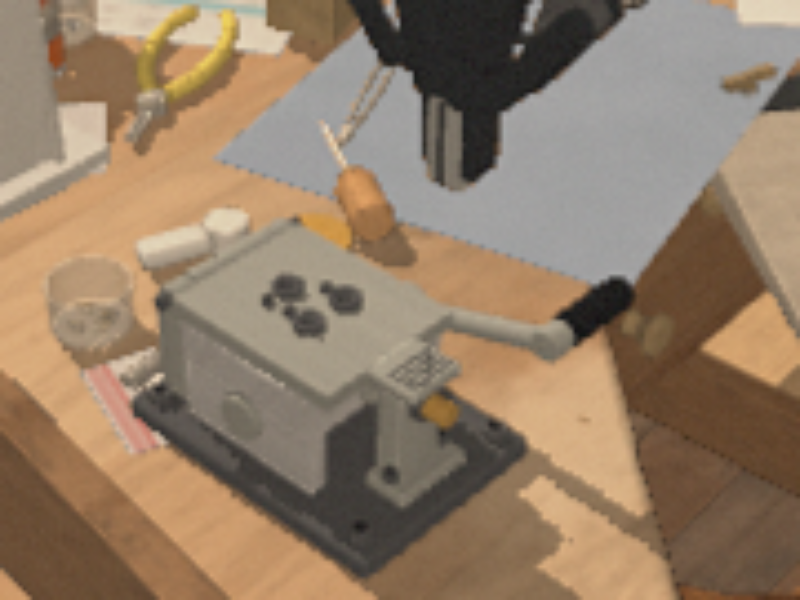

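View pics/wrist4.png

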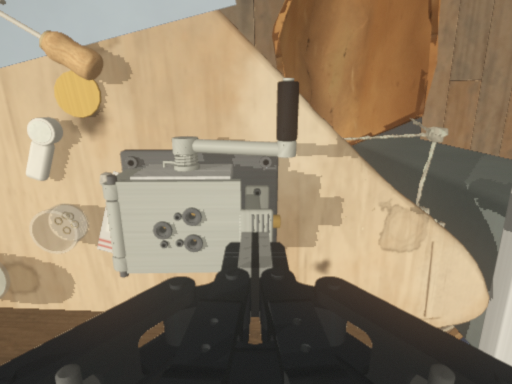

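```bash
python3 -m jog '[[[25,8,0,0],[55,16,10,0],[70,21,30,0],[70,21,55,0],[70,21,70,0]]]' 50
python3 - <<'E'
from bench import arm
from h import *
togo(arm.read_state(),[-79,-90,60],L=155)
for n in ["scene","wrist"]:
    p=arm.camera_params(n);im,d=arm.get_image(n)
    cv2.imwrite(f'pics/{n}5.png',im if n!='scene' else cv2.resize(im[140:275,190:370],(800,600)))
E
```

```text
clock: 5.55
position: [412.0, -249.7, 254.0]
ee_rot: [-0.695, 0.719, 0.01, -0.008]
contact_force: [0.7, 0.0, 0.7]
gripper_width: 49.6
clock 5.55 jig tip now [-76.1 -91.3] 99.1 shift [-1.2  1.9 39.2] jaw yaw 178.1 spin to 178.15: -0.0 F [0.7 0.  0.7] tilt [-0.026  0.004 -1.   ] w 49.6 j [-0.21  0.32 -0.53  0.   -0.74  0.17]
```

View pics/scene5.png

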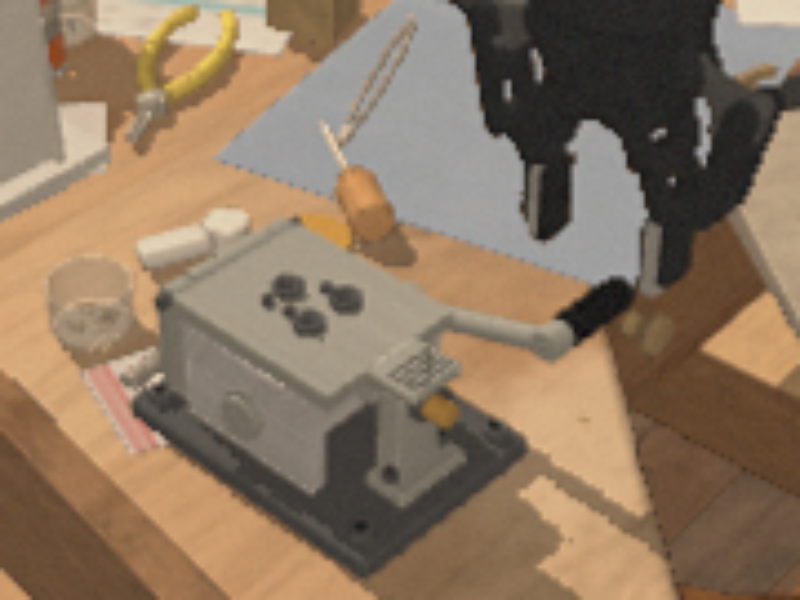

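View pics/wrist5.png

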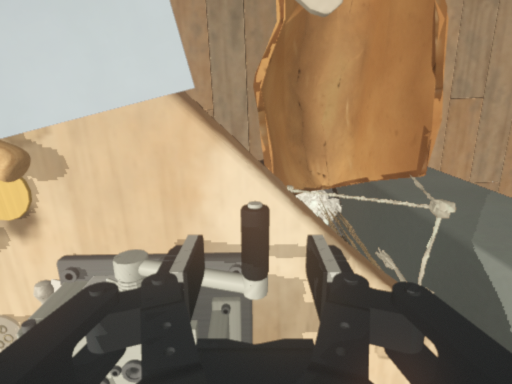

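The wrist view shows the handle at about (255,240), between the pads (left about (187,265), right about (325,265)). I'll descend and then close.

```bash
python3 -m jog '[[[0,2,12,0],[0,2,24,0],[0,2,34,0],[0,2,39,0],[0,2,39,0]]]' 50;python3 -m jog '[[[0,0,0,0],[0,0,0,0],[0,0,0,0],[0,0,0,0],[0,0,0,0]]]' 0;  python3 - <<'E'
from bench import arm
from h import *
togo(arm.read_state(),[-79,-90,60],L=155)
for n in ["scene","wrist"]:
    p=arm.camera_params(n);im,d=arm.get_image(n)
    cv2.imwrite(f'pics/{n}6.png',im if n!='scene' else cv2.resize(im[140:275,190:370],(800,600)))
E
```

```text
clock: 6.28
position: [408.7, -249.2, 214.4]
ee_rot: [-0.695, 0.718, 0.012, -0.009]
contact_force: [0.5, 0.3, 1.1]
gripper_width: 50.3
clock: 6.9
position: [409.7, -249.2, 215.0]
ee_rot: [-0.696, 0.718, 0.01, -0.008]
contact_force: [4.7, 1.1, 0.8]
gripper_width: 14.2
clock 6.9 jig tip now [-78.3 -91. ] 60.1 shift [-1.   0.7  0.1] jaw yaw 178.2 spin to 178.15: 0.0 F [4.7 1.1 0.8] tilt [-0.026  0.003 -1.   ] w 14.2 j [-0.21  0.39 -0.57  0.   -0.64  0.17]
```

View pics/scene6.png

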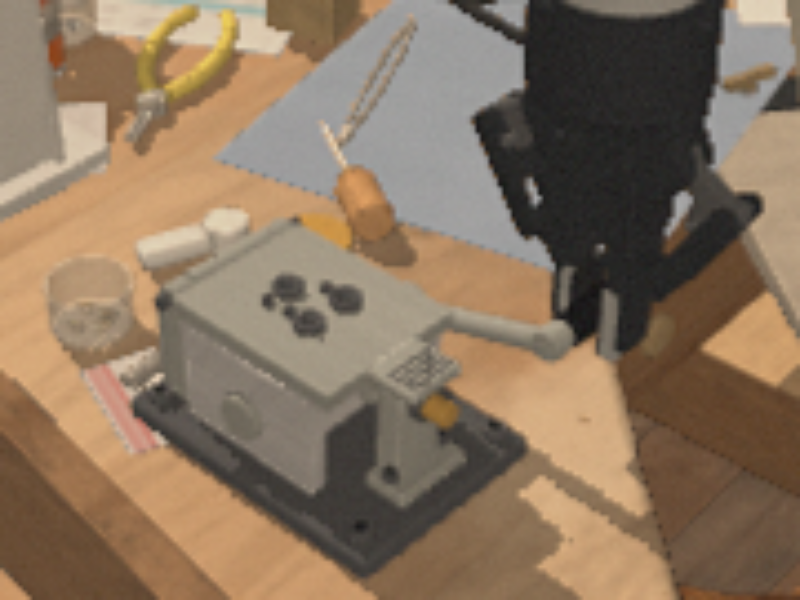

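View pics/wrist6.png

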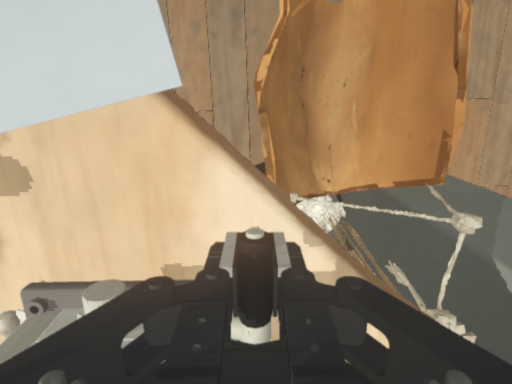

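```bash
python3 -m jog '[[[0,-3,-8,0],[0,-7,-18,0],[0,-13,-26,0],[0,-20,-34,0],[0,-27,-41,0]]]' 0; python3 -c "
from bench import arm
from h import *
togo(arm.read_state(),[2,-90,119],L=155)"
```

```text
clock: 7.62
position: [437.3, -250.1, 255.0]
ee_rot: [-0.695, 0.718, 0.012, -0.009]
contact_force: [3.4, 1.1, -7.9]
gripper_width: 13.9
clock 7.62 jig tip now [-51.1 -90.8] 100.1 shift [ -0.9 -52.6 -20.4] jaw yaw 178.1 spin to 178.15: -0.0 F [ 3.4  1.1 -7.9] tilt [-0.029  0.005 -1.   ] w 13.9 j [-0.2   0.36 -0.47  0.   -0.77  0.16]
```

```bash
python3 -m jog '[[[0,-11,-8,0],[0,-21,-13,0],[0,-32,-17,0],[0,-44,-20,0],[0,-53,-20.5,0]]]' 0
python3 - <<'E'
from bench import arm
from h import *
togo(arm.read_state(),[2.5,-90,119],L=155)
for n in ["scene","wrist","top"]:
    p=arm.camera_params(n);im,d=arm.get_image(n);z=dict(d=d,im=im,**p);np.savez(f"pics/{n}7.npz",**z)
    leafang(z)
    cv2.imwrite(f'pics/{n}7.png',im if n=='wrist' else cv2.resize(im[120:270,190:390],(800,600)) if n=='scene' else cv2.resize(im[140:290,170:370],(800,600)))
E
```

```text
clock: 8.25
position: [491.4, -251.7, 274.1]
ee_rot: [-0.695, 0.718, 0.012, -0.009]
contact_force: [-3.6, 3.0, -1.1]
gripper_width: 13.7
clock 8.25 jig tip now [  2.8 -90.6] 119.2 shift [-0.6  0.3  0.2] jaw yaw 178.1 spin to 178.15: -0.0 F [-3.6  3.  -1.1] tilt [-0.03   0.005 -1.   ] w 13.7 j [-0.18  0.4  -0.34  0.   -0.87  0.15]
leaf slope 0.0031 z at 0 71.0 285
leaf slope 0.0075 z at 0 70.0 88
few
```

View pics/scene7.png

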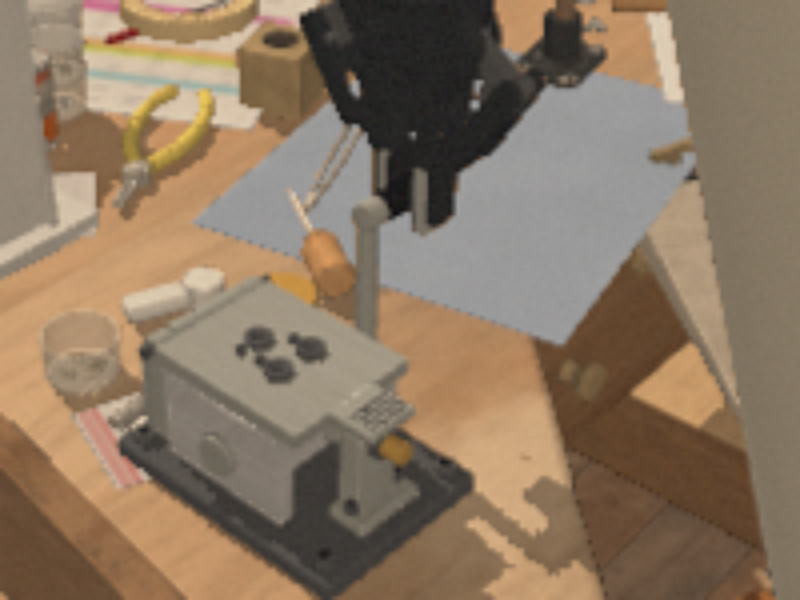

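View pics/wrist7.png

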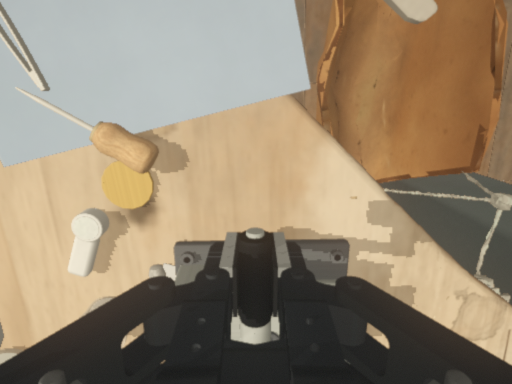

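View pics/top7.png

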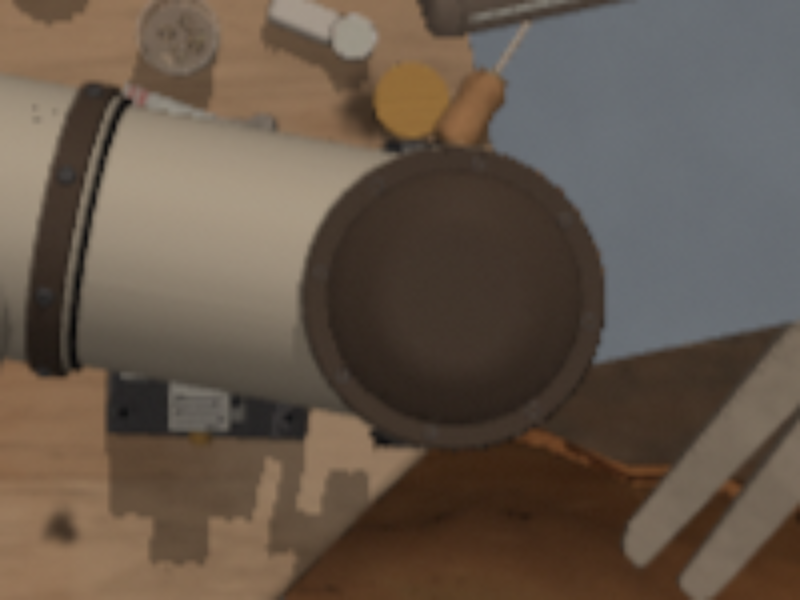

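```bash
python3 - <<'E'
from h import *
S=np.load('pics/scene7.npz');C=cloud(S)
s=4
P=[]
for v in range(225,320,8):
    row=C[120+v//s,190+350//s:190+385//s]
    j=np.c_[(row[:,:2]-J['t'])@J['R'],row[:,2]]
    k=(j[:,1]<-45)&(j[:,1]>-72)&(abs(j[:,0])<25)
    if k.any(): P.append(np.r_[j[k].mean(0),k.sum()])
P=np.array(P);print(P.round(1));p=np.polyfit(P[:,2],P[:,0],1);print('lean rad (+ back)',p[0])
T0=np.load('pics/top0.npz')['im'];
E
python3 -m jog '[[[0,0,0,0],[0,0,0,0],[0,0,0,0],[0,0,0,0],[0,0,0,0]]]' 0
```

```text
[[ 1.000e-01 -5.310e+01  1.166e+02  6.000e+00]
 [ 1.000e+00 -5.430e+01  1.110e+02  6.000e+00]
 [ 0.000e+00 -5.330e+01  1.074e+02  6.000e+00]
 [ 1.000e+00 -5.460e+01  1.017e+02  6.000e+00]
 [ 4.000e-01 -5.410e+01  9.760e+01  6.000e+00]
 [ 5.000e-01 -5.430e+01  9.290e+01  6.000e+00]
 [ 2.000e-01 -5.420e+01  8.840e+01  6.000e+00]
 [ 7.000e-01 -5.490e+01  8.300e+01  6.000e+00]
 [ 5.000e-01 -5.490e+01  7.840e+01  6.000e+00]
 [-2.000e-01 -5.430e+01  7.430e+01  6.000e+00]
 [ 0.000e+00 -5.470e+01  6.910e+01  6.000e+00]
 [ 0.000e+00 -5.480e+01  6.420e+01  6.000e+00]]
lean rad (+ back) 0.008497188095497751
clock: 9.02
position: [491.3, -251.7, 274.1]
ee_rot: [-0.695, 0.718, 0.012, -0.009]
contact_force: [-3.3, 2.9, -0.4]
gripper_width: 13.9
```

The rod stands upright to within 0.01 rad, the leaf measures shut, and the grip is holding. The last pose has been held for 0.6 s, so I'm handing in.

```bash
python3 -c "
from bench import arm
print(arm.job_done())"
```

```text
the job is handed in; nothing more can be done
None
```

The leaf is snapped shut and the cam lever is held upright by its black handle. I handed the job in at about 9 s of the 42 s.

- **Leaf:** The first push slipped towards the tab's front edge and stopped just before the catch, at about 0.13 rad. I lifted off, moved back over the tab and pressed again with about 25 N. After that the depth images showed it shut (0.000 to 0.002 rad).
- **Lever:** I gripped the handle and swung it up along its arc. At the end the rod's lean measured about 0.01 rad from upright.
- **Last checks:** The leaf read 0.003 rad in the scene camera and 0.0075 rad in the wrist camera, the latter from few pixels. The top camera's view of the leaf was blocked by the arm. The gripper was closed on the handle at 13.9 mm with about 3 N on the tool.
- **Not measured:** I could not measure the blank's clamping force against the leaf. I am inferring it from the lever being upright and the leaf shut.
- **Bystanders:** The bystanders visible in the last pictures looked unmoved, but I did not measure their positions. The punch was partly hidden by the arm in the last top view.

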